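# Set the vacuum and hold a filter funnel down on its seal for clamping

## Task

Get the free filter station ready for clamping. On the vacuum regulator press the knob down against its spring, turn it while it is down until the gauge hand is in the green sector, and let it spring back up; then stand the free amber funnel squarely and centred on the one open filter head of the manifold, held by its upper half so that the flanges stay clear for the clamp, and press it down on the soft seal with a steady force of about 12 newtons (never ramming it), leaving the clamp and everything else on the bench where they are. Finish while still holding the funnel and pressing like that: a colleague will then put the clamp round the flanges.

Things in the scene. Friction and masses are not known exactly. Their poses are not given: they have to be found in the camera images.
- regulator: fixed white vacuum regulator console, 125 (x) x 175 (y) x 70 mm high, grey top panel; origin under its centre; z up. On its top: a round white-faced gauge 68 mm across and 10 mm high centred at (0, -42) mm, and the push-to-turn knob on a vertical axis at (0, +46) mm
- knob_top (a point): centre of the top of the round black knob with a red cap: 38 mm in diameter, its side graspable over 29 mm, from 12 to 41 mm above the console's panel; this point is 41 mm above the panel (about 111 mm above the bench) when the knob is up and goes down with it
- plunger (a joint): how far the knob is pressed down, m: 0 up, 0.005 fully down. The spring takes about 7 N to start and about 12 N fully down; let go, it springs back up. The regulator only takes a setting with the knob down: press it more than 0.003 before turning and keep it so until the hand is in the green
- knob (a joint): turn of the knob, rad: 0 to 2.3, growing clockwise seen from above; starts at 0.05 to 0.5. The red gauge hand turns clockwise by twice this angle; it is in the green sector from 1.30 to 1.60 (middle 1.45). Light friction (0.06 N m) keeps the knob where it is left
- funnel: free amber plastic filter funnel, an open tube standing upright on the bench, about 0.2 kg: 85 mm tall, 52 mm outside diameter, wall 4 mm, with a 60 mm flange 6 mm thick at its foot; origin at the centre of its underside; z along its axis, upward. To be held with the grasp point more than 43 mm above its underside (upper half)
- head: the open filter head (the only one of the three on the manifold without a funnel), fixed: steel flange 60 mm in diameter whose top is 44 mm above this origin; origin on its vertical axis at the top of the manifold's bar, 75 mm above the bench. Which of the three places along the manifold it has varies
- head_top (a point): centre of the top of the soft seal when nothing presses on it: 51 mm above the head's origin, 126 mm above the bench. The funnel's underside rests here; this point does not move when the seal is pressed
- seal (a joint): how far the soft silicone seal (a flat pale disc 55 mm across, standing 7 mm proud of the steel flange) is pressed down, m: 0 free, 0.0065 at its stop. It resists with 3 N per mm: the force between funnel and head (the funnel's own weight included) is 8 N at 0.0027, 12 N at 0.004, 16 N at 0.0053. With the funnel gripped, this force equals the change of the upward push on the tool from when the funnel hung free
- manifold: fixed stainless vacuum manifold: a bar 46 mm wide, 360 mm long along its y axis, top 75 mm above the bench, on two feet, with three filter heads 120 mm apart along y (at -120, 0 and 120 mm); origin under its centre on the bench
- clamped1: one of the two occupied heads, fixed: head with a lidded amber funnel already clamped on, 60 mm in diameter (clamp jaws 74 mm), top 144 mm above the bar (219 mm above the bench); origin as for the open head. Not to be pushed
- clamped2: the other occupied head, the same
- clamp: loose aluminium spring clamp for the flanges lying on the bench, jaws 74 mm across round its origin, two levers reaching to 94 mm along its -x, 22 mm high; origin under the centre of the jaws; to be left where it is, for the colleague
- tube_rack: loose orange tube rack with small tubes, 105 (x) x 210 (y) mm, 41 mm high; origin under its centre; bystander
- tip_box: loose blue pipette tip box with pale green lid, 85 (x) x 122 (y) x 86 mm high; origin under its centre; bystander
- dishes: loose stack of four clear dishes, 62 mm in diameter, 61 mm high; origin under its centre; bystander
- wash_bottle: loose white wash bottle with red spout, 64 mm in diameter, 190 mm high, the spout reaching 75 mm along its x; origin under its centre; bystander
- cap: loose orange bottle cap, 35 mm in diameter, 13 mm high; origin under its centre; bystander
Not all that is in view belongs to the job. Leave any purple or turquoise look-alike of the regulator alone. Of the things that look like the funnel, the smaller one is meant.

How it is judged (in metres and radians):
On the way, in this order (a step that is already met when the one before it is completed fails the run):
1. the knob is pressed down more than 3 mm before it is turned (value of joint plunger above 0.003 m and value of joint knob below 0.7 rad), for 0.1 s.
2. the gauge hand comes into the green sector while the knob is down (more than 2 mm) (value of joint plunger above 0.002 m and value of joint knob between 1.28 and 1.62 rad), for 0.1 s.
3. the knob is back up, within 1 mm, with the gauge hand in the green sector (value of joint plunger below 0.001 m and value of joint knob between 1.28 and 1.62 rad), for 0.3 s.
4. the funnel is pressed on the seal with 8 to 16 N for one and a half seconds (contact force between funnel and head between 8 and 16 N and horizontal distance between funnel and head below 0.005 m), for 1.5 s.
At the end, for the whole second after the job is handed in: Still held by the upper half (grasp point over 40 mm above its underside), the funnel is at rest on the open head, within 5 mm of its axis, tilted under 0.06 rad, pressed on the seal with 8 to 16 N through the last second; knob up (within 1 mm) at 1.28 to 1.62 rad, gauge hand in the green (all of step 3 and all of step 4 and value of joint seal above 0.002 m and angle between funnel's own z axis and vertical below 0.06 rad and contact force between funnel and the fingers above 2 N and z of the grasp point in the frame of funnel above 0.04 m and linear speed of funnel below 0.01 m/s); the arm keeps its last pose, push and grip.
It fails at once if the funnel is rammed on the head with more than 30 N (contact force between funnel and head above 30 N).
It fails at once if the clamped funnels are pushed with more than 10 N (contact force between any of clamped1, clamped2 and anything else above 10 N).
It fails at once if the clamp or another loose thing is moved more than 25 mm (distance of any of clamp, tube_rack, tip_box, dishes, wash_bottle, cap from where it was at the start of the episode above 0.025 m).
It also fails if it takes over 58 s, if anything falls off the work surface, if the arm or the gripper's body presses on something with over 40 N, if the wrist force passes 120 N, or if a joint passes its speed limit or range.

## Robot

A 6-joint arm with a two-finger parallel gripper is mounted at the origin on the work surface. World frame = base frame: x ahead of the robot, y to its left, z up, the work surface at z = 0. Lengths are in mm, angles in degrees, forces in N, time in s.
With the tool pointing down it reaches from about 300 to 850 mm from the base axis. Payload 4.2 kg.
Tool frame: the origin (TCP) lies at the very end of the fingers, on their centre line; the grasp point (between the pads) lies 19 mm behind it (env.grip_point_offset is the distance from the TCP to the grasp point, in mm); z points along the fingers, y is the line along which they close (so a half turn about z gives the same grasp; the last joint's range is limited). The gripper opens to 91 mm and grips with 3 to 60 N. Pads are 32 mm wide; open, the fingers measure 118 mm over their backs; the gripper's body (76 mm by 178 mm) begins 60 mm behind the grasp point.
Start: joints at [-70.13, 18.312, 89.639, -0, 72.044, -1.146], TCP at [206.216, -536.766, 213.976] pointing down, gripper open.
Joint ranges: [-177.97, 177.97], [-48.28, 115.42], [12.27, 149.76], [-77.06, 257.06], [2.81, 150.46], [-146.56, 146.56]. Speed limits (degrees/s): [147.25, 147.25, 180, 180, 180, 180].

## Interface

Orientations are given as [roll, pitch, yaw] about the fixed x, y, z axes, in that order (R = Rz(yaw) Ry(pitch) Rx(roll)).
In Python, from workcell import env gives the robot as it stands. The module is installed in compiled form; this text tells all that it offers.
- The arm moves only by the tool arm_command, never from a script. Its argument "rows" is a list of rows, each an object with "delta_pos": the shift along the tool's x, y, z in mm, a list of three; "roll": the turn about the tool's z in units of 5 degrees (1.0 is 5 degrees); "jaw": the opening in per cent of the stroke, from 0 (shut) to 100 (fully open). A call has 1 to 20 rows; each row is the pose to reach, as a shift and turn from the pose commanded when the call began, along the tool's axes at that moment; what a row does not reach only later rows make up. A row lasts 1/12 s, in which the tool goes at most 41.7 mm and 7.16 degrees, less where a joint would pass 70% of its speed; a pose out of reach is approached as far as the arm can. A call with a gripper value outside its range is refused whole. The fingers move at their own pace and stop on an object; "squeeze" is the grip in N (left out, the last holds). Time passes only in rows, so rows that repeat a pose let the fingers close. It gives the time, the measured TCP pose, the force, the opening and the grip force at its end, in the units of the state.
- env.state(): the state, without advancing time (a new reading comes with each control period).
- env.grab_frame(name): name is "side" or "top" or "wrist"; returns a dict with "img" (480x640x3 uint8, blue, green, red), "z_map" (480x640 float32, mm along the optical axis (not along the pixel's ray), 0 where there is no reading), "fov_y" (degrees; the focal length in pixels is half the picture's height over the tangent of half this angle, whatever the lens; pixels are square), "cx", "cy" (the principal point, pixels), "dist" ([k1, k2, p1, p2, k3] as OpenCV has them; the pictures are not rectified), "R" (3x3) and "t" (3): a world point X has camera coordinates R X + t; the wrist camera has in their place "T_tool_cam" (4x4, takes a point from camera to tool coordinates, whose origin is the TCP and whose axes are the flange's). Camera axes: x right, y down, z forward; pixel columns grow to the right and rows downward; lengths in mm; the calibration is good to about 2 mm. A picture is of the moment at which its call begins: read the wrist's pose just before it.
- env.job_done(): hands the job in; it is judged then, once.
The state is a dict: "time_s": time; "qpos": joint angles; "qvel": joint speeds; "effort": joint torques, N m; "ee_pos": TCP position; "ee_rot": TCP orientation; "force": force on the tool from outside, world axes, zero at the start; "torque": the same for the moment, N m; "gripper_width": finger opening in mm; "gripper_force": force on a finger pad.
Only numpy, scipy, OpenCV 4.12 (cv2) and the standard library are available. Lean on these libraries where they do the work, as an engineer would, in place of code of your own. Each camera call takes 0.05 s, during which the arm holds its last target. There are 200 camera calls.

## Working session

There is one attempt and no reset: what is moved stays moved. The work goes in short steps, Python scripts to look and compute and a tool call to move; the robot and the scene stay as the last step left them, time stands still between calls to the robot, and variables do not carry over. Pictures are saved under pics/ and viewed, at most 10 in all, crops included, and the job is handed in when it is done.

Besides the shell and the picture viewer there is one more tool, called after "Call:" as name([rows], argument=value, ...), one row to a line, values as JSON. arm_command: Moves the arm, as the interface text tells. Its arguments: {"type":"object","properties":{"rows":{"type":"array"},"squeeze":{"type":"number"}},"required":["rows"]}

```bash
mkdir -p pics; cat > h.py <<'E'
import numpy as np, cv2
from workcell import env
def K(f):
    fl=240/np.tan(np.radians(f["fov_y"])/2); return np.array([[fl,0,f["cx"]],[0,fl,f["cy"]],[0,0,1.]])
from scipy.spatial.transform import Rotation as Ro
def grab(n):
    s=env.state(); f=env.grab_frame(n)
    if n=="wrist":
        R=Ro.from_euler('xyz',s["ee_rot"],degrees=True).as_matrix(); T=np.eye(4);T[:3,:3]=R;T[:3,3]=s["ee_pos"]
        C=np.linalg.inv(T@np.array(f["T_tool_cam"])); f["R"]=C[:3,:3]; f["t"]=C[:3,3]
    return f
def cloud(f):
    u,v=np.meshgrid(np.arange(640.),np.arange(480.))
    p=cv2.undistortPoints(np.stack([u,v],-1).reshape(-1,1,2),K(f),np.array(f["dist"])).reshape(480,640,2)
    z=f["z_map"][...,None]; c=np.concatenate([p*z,z],-1)
    w=(c-np.array(f["t"]))@np.array(f["R"]); w[f["z_map"]<=0]=np.nan
    return w
E
python3 - <<'E'
from h import *
print(env.state(), env.grip_point_offset)
for n in("top","side"):
    f=grab(n); cv2.imwrite(f"pics/{n}.png",f["img"]); np.save(n+"_c.npy",cloud(f)); np.save(n+"_i.npy",f["img"])
E
```

```text
{'time_s': 0.0, 'qpos': array([-7.01308430e+01,  1.83534386e+01,  8.97057411e+01, -2.48229448e-03,
        7.20441104e+01, -1.14467322e+00]), 'qvel': array([-0.02464256,  0.04300973, -0.04518869, -0.04165958,  0.0489692 ,
        0.01016185]), 'effort': array([ 1.94554057e-03, -4.12463844e+01, -2.31974280e+01,  7.29132886e-02,
        4.56287793e-02, -1.67424628e-04]), 'ee_pos': array([ 206.02050612, -536.28859248,  213.10677131]), 'ee_rot': array([-1.79896683e+02,  2.96112821e-04,  2.10145978e+01]), 'force': array([-0.41713217,  0.05313077,  0.64912927]), 'torque': array([-0.02467597, -0.02539586, -0.0205224 ]), 'gripper_force': 0.0, 'gripper_width': 91.2438831358118} 18.8
```

View pics/top.png

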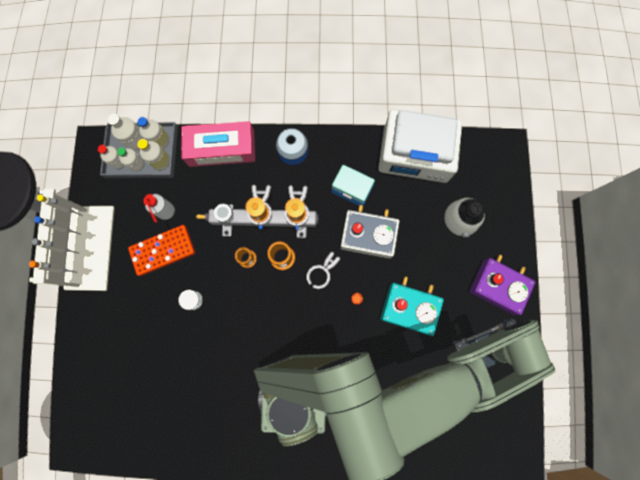

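View pics/side.png

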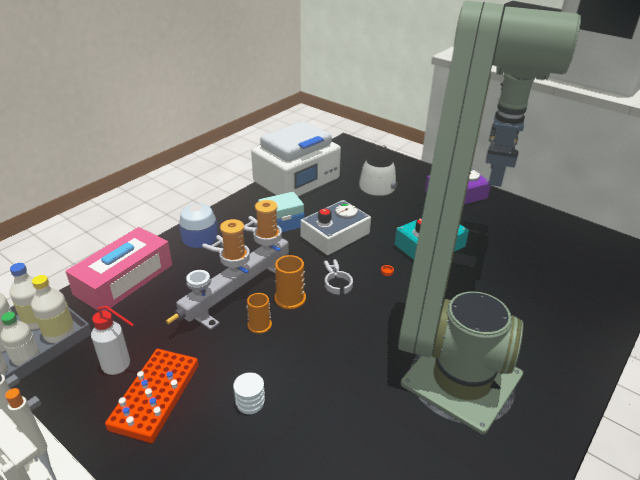

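Top view: the consoles are white/grey at (370,233), turquoise at (413,307) and purple at (503,286), and the white one is meant. The funnels are at (245,258), small, and (281,255), larger; the small one is meant. The open head is at (223,213), and the clamped ones are at (257,208) and (296,209). I'll measure these and confirm with one crop.

```bash
python3 - <<'E'
from h import *
c=np.load("top_c.npy"); i=np.load("top_i.npy")
cv2.imwrite("pics/crop.png",cv2.resize(i[180:290,190:410],(800,400),interpolation=cv2.INTER_CUBIC))
def reg(u0,u1,v0,v1,z0,z1,n,c=c):
    p=c[v0:v1,u0:u1].reshape(-1,3); p=p[(p[:,2]>z0)&(p[:,2]<z1)]
    if len(p): 
        (q,r)=cv2.minEnclosingCircle(p[:,:2].astype(np.float32))
        print(n,len(p),p.mean(0).round(1),np.median(p,0).round(1),"circ",np.round(q,1),round(r,1),"z",p[:,2].min().round(),p[:,2].max().round())
reg(232,260,243,272,70,100,"small top")
reg(265,297,240,272,90,160,"big top")
reg(210,236,200,224,110,140,"head")
reg(240,272,195,224,200,240,"cl")
reg(282,312,195,224,200,240,"cl2")
reg(345,375,215,240,100,125,"knob")
reg(370,398,223,248,75,95,"gauge")
p=c[205:262,335:405].reshape(-1,3); p=p[(p[:,2]>55)&(p[:,2]<90)]
print(p.mean(0),cv2.minAreaRect(p[:,:2].astype(np.float32)))
s=np.load("side_c.npy")
reg(240,275,285,335,78,95,"small side",s)
reg(180,215,265,300,115,140,"head side",s)
reg(312,336,203,222,104,120,"knob side",s)
p=c[190:235,195:330].reshape(-1,3); p=p[(p[:,2]>65)&(p[:,2]<80)]
print(cv2.minAreaRect(p[:,:2].astype(np.float32)))
E
```

```text
small top 80 [468.9 164.9  81.8] [468.2 164.   82.7] circ [469.  165.6] 26.3 z 70.0 91.0
big top 170 [474.4  46.8 112.4] [474.9  47.  115.3] circ [474.1  47.3] 36.3 z 90.0 124.0
head 256 [602.4 229.4 124. ] [601.8 229.4 124.6] circ [603.4 230.7] 30.0 z 112.0 133.0
cl 273 [602.1 111.5 211.2] [602.  111.7 211.3] circ [602.2 112. ] 29.3 z 203.0 220.0
cl2 287 [599.6  -7.1 211.2] [599.5  -6.5 211.5] circ [600.6  -6.9] 29.3 z 201.0 220.0
knob 113 [ 558.6 -202.1  109.6] [ 558.7 -202.5  110. ] circ [ 559.7 -202.4] 19.6 z 100.0 117.0
gauge 306 [ 543.4 -288.8   79.8] [ 543.2 -289.3   79.7] circ [ 536. -289.] 48.0 z 75.0 90.0
[ 547.98992527 -250.09830434   71.30736097] ((551.1636352539062, -248.61077880859375), (176.28958129882812, 126.19723510742188), 79.74685668945312)
small side 144 [466.4 172.1  82.8] [466.1 173.1  83.1] circ [468.  172.1] 27.4 z 78.0 90.0
head side 360 [597.8 238.5 124.1] [597.5 238.5 125. ] circ [601.4 235.1] 32.0 z 115.0 130.0
knob side 99 [ 555.7 -197.9  109.4] [ 556.  -197.3  109.6] circ [ 555.8 -200.4] 21.6 z 104.0 115.0
((601.2030639648438, 121.98162841796875), (389.75311279296875, 47.44500732421875), 88.85598754882812)
```

View pics/crop.png

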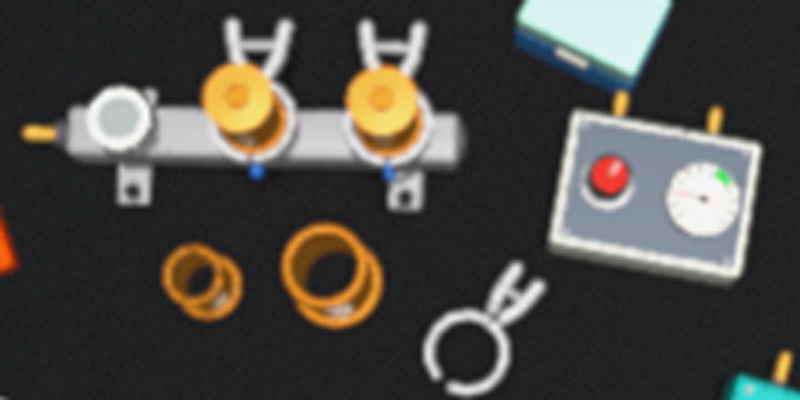

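The crop confirms it: small funnel at (190,275), open head at (118,118), and the white console with knob at (610,175). The gauge hand points left, with green at upper right, so about 60° of knob turn is needed. I'll move above the knob.

Call:
arm_command([
  {"delta_pos":[449,-185,0],"roll":-6,"jaw":60},
  {"delta_pos":[449,-185,0],"roll":-6,"jaw":60},
  {"delta_pos":[449,-185,0],"roll":-6,"jaw":60},
  {"delta_pos":[449,-185,0],"roll":-6,"jaw":60},
  {"delta_pos":[449,-185,0],"roll":-6,"jaw":60},
  {"delta_pos":[449,-185,0],"roll":-6,"jaw":60},
  {"delta_pos":[449,-185,0],"roll":-6,"jaw":60},
  {"delta_pos":[449,-185,0],"roll":-6,"jaw":60},
  {"delta_pos":[449,-185,0],"roll":-6,"jaw":60},
  {"delta_pos":[449,-185,0],"roll":-6,"jaw":60},
  {"delta_pos":[449,-185,0],"roll":-6,"jaw":60},
  {"delta_pos":[449,-185,0],"roll":-6,"jaw":60},
  {"delta_pos":[449,-185,0],"roll":-6,"jaw":60},
  {"delta_pos":[449,-185,0],"roll":-6,"jaw":60},
  {"delta_pos":[449,-185,0],"roll":-6,"jaw":60},
  {"delta_pos":[449,-185,0],"roll":-6,"jaw":60},
  {"delta_pos":[449,-185,0],"roll":-6,"jaw":60},
  {"delta_pos":[449,-185,0],"roll":-6,"jaw":60},
])

```text
time_s: 1.6
ee_pos: [558.3, -204.0, 214.1]
ee_rot: [180.0, 0.0, 50.9]
force: [0.3, 0.1, 0.5]
gripper_width: 54.3
gripper_force: 0.0
```

```bash
cat > look.py <<'E'
from h import *
import sys
def look(name):
    f=grab("wrist"); c=cloud(f); cv2.imwrite(f"pics/{name}.png",f["img"]); np.save("w_c.npy",c);np.save("w_i.npy",f["img"]); return f,c
def toolshift(P):
    s=env.state(); R=Ro.from_euler('xyz',s["ee_rot"],degrees=True).as_matrix(); return (R.T@(np.array(P)-s["ee_pos"])).round(1)
def fit(p):  # robust circle fit to xy
    from scipy.optimize import least_squares
    m=p[:,:2].mean(0); return least_squares(lambda q:np.hypot(p[:,0]-q[0],p[:,1]-q[1])-q[2],[*m,25],loss='soft_l1').x.round(1)
E
python3 - <<'E'
from look import *
f,c=look("w1"); s=env.state(); print(s["ee_pos"],s["ee_rot"],s["qpos"].round(),s["gripper_width"],s["force"])
m=(c[...,2]>100)&(c[...,2]<116)&(np.hypot(c[...,0]-558,c[...,1]+202)<40)
p=c[m]; print(len(p),p.mean(0) if len(p) else 0)
if len(p): q,r=cv2.minEnclosingCircle(p[:,:2].astype(np.float32)); print(q,r)
E
```

```text
[ 558.42114787 -203.89015234  214.14469773] [1.79983687e+02 3.18371734e-03 5.09301007e+01] [-21.  20.  87.  -0.  73.  18.] 55.077238784977936 [0.62131456 0.41706495 0.53723889]
1700 [ 561.03584055 -202.72812741  111.48553458]
(560.0604248046875, -203.79098510742188) 19.53184700012207
```

View pics/w1.png

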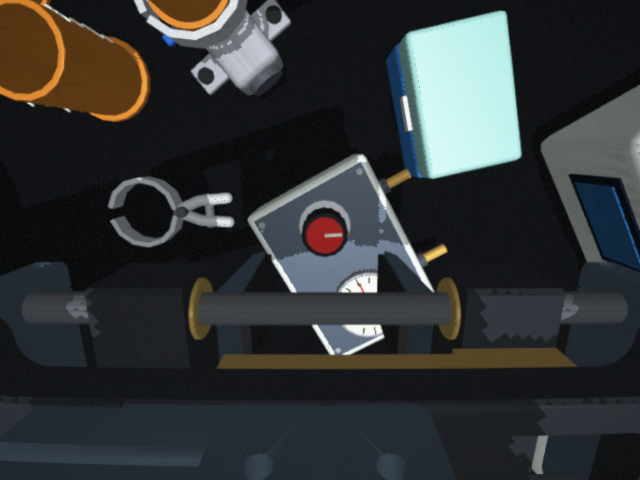

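Wrist view: the knob is at (325,235), measured at (560,-203.5,111), which matches the given height and diameter. I'll descend and grip while refining the hand angle from the top image.

Call:
arm_command([
  {"delta_pos":[1,1,30],"roll":0,"jaw":60},
  {"delta_pos":[1,1,60],"roll":0,"jaw":60},
  {"delta_pos":[1,1,90],"roll":0,"jaw":60},
  {"delta_pos":[1,1,110],"roll":0,"jaw":60},
  {"delta_pos":[1,1,125],"roll":0,"jaw":60},
  {"delta_pos":[1,1,132],"roll":0,"jaw":60},
  {"delta_pos":[1,1,132],"roll":0,"jaw":60},
  {"delta_pos":[1,1,132],"roll":0,"jaw":20},
  {"delta_pos":[1,1,132],"roll":0,"jaw":20},
  {"delta_pos":[1,1,132],"roll":0,"jaw":20},
  {"delta_pos":[1,1,132],"roll":0,"jaw":20},
  {"delta_pos":[1,1,132],"roll":0,"jaw":20},
  {"delta_pos":[1,1,132],"roll":0,"jaw":20},
  {"delta_pos":[1,1,132],"roll":0,"jaw":20},
], squeeze=35)

```text
time_s: 2.82
ee_pos: [559.9, -202.3, 83.3]
ee_rot: [-180.0, -0.0, 51.0]
force: [-2.9, 3.1, 6.1]
gripper_width: 37.3
gripper_force: 35.0
```

```bash
cat > ang.py <<'E'
from h import *
def ang(i,c,G,show=None):
    hsv=cv2.cvtColor(i,cv2.COLOR_BGR2HSV).astype(int); d=c[...,:2]-np.array(G); r=np.hypot(d[...,0],d[...,1])
    ok=(r<34)&(r>6); a=np.arctan2(d[...,1],d[...,0])
    red=ok&((hsv[...,0]<15)|(hsv[...,0]>165))&(hsv[...,1]>45)&(hsv[...,2]>60); gr=ok&(hsv[...,0]>40)&(hsv[...,0]<80)&(hsv[...,1]>60)
    f=lambda m:np.degrees(np.angle(np.exp(1j*a[m]).mean()))
    print(red.sum(),gr.sum(),"hand",f(red),"green",f(gr),"knob turn cw needed",((f(red)-f(gr))%360)/2)
E
python3 - <<'E'
from ang import *
# gauge = knob + 88mm along console -y
for G in ((545,-290),(543,-290),(545,-287)):
    ang(np.load("top_i.npy"),np.load("top_c.npy"),G); ang(np.load("side_i.npy"),np.load("side_c.npy"),G)
E
```

```text
0 11 hand nan green -42.63208761940502 knob turn cw needed nan
6 11 hand 77.57692359936819 green -37.80347071067021 knob turn cw needed 57.6901971550192
0 11 hand nan green -40.02701891625184 knob turn cw needed nan
6 11 hand 70.66033990225831 green -35.05165780615934 knob turn cw needed 52.85599885420883
0 10 hand nan green -46.325623678223806 knob turn cw needed nan
6 11 hand 74.46240917842604 green -43.10103648824144 knob turn cw needed 58.781722833333745ang.py:6: RuntimeWarning: Mean of empty slice.
  f=lambda m:np.degrees(np.angle(np.exp(1j*a[m]).mean()))
  ret = ret.dtype.type(ret / rcount)
```

Call:
arm_command([
  {"delta_pos":[0,0,2],"roll":0,"jaw":20},
  {"delta_pos":[0,0,4],"roll":0,"jaw":20},
  {"delta_pos":[0,0,5],"roll":0,"jaw":20},
  {"delta_pos":[0,0,5],"roll":0,"jaw":20},
  {"delta_pos":[0,0,5],"roll":0,"jaw":20},
  {"delta_pos":[0,0,5],"roll":0,"jaw":20},
])

```text
time_s: 3.32
ee_pos: [559.9, -202.3, 79.0]
ee_rot: [-180.0, -0.0, 51.0]
force: [-4.3, 4.4, 10.5]
gripper_width: 37.0
gripper_force: 35.0
```

Call:
arm_command([
  {"delta_pos":[0,0,1],"roll":0,"jaw":20},
  {"delta_pos":[0,0,2],"roll":0,"jaw":20},
  {"delta_pos":[0,0,2],"roll":0,"jaw":20},
  {"delta_pos":[0,0,2],"roll":0,"jaw":20},
  {"delta_pos":[0,0,2],"roll":0,"jaw":20},
])

```text
time_s: 3.73
ee_pos: [559.9, -202.3, 78.1]
ee_rot: [180.0, -0.0, 51.0]
force: [-7.6, 3.6, 16.6]
gripper_width: 37.6
gripper_force: 35.0
```

Fully down (16.6 N, at the stop). I'll turn 58° clockwise.

Call:
arm_command([
  {"delta_pos":[0,0,0],"roll":0.7,"jaw":20},
  {"delta_pos":[0,0,0],"roll":1.4,"jaw":20},
  {"delta_pos":[0,0,0],"roll":2.1,"jaw":20},
  {"delta_pos":[0,0,0],"roll":2.8,"jaw":20},
  {"delta_pos":[0,0,0],"roll":3.5,"jaw":20},
  {"delta_pos":[0,0,0],"roll":4.2,"jaw":20},
  {"delta_pos":[0,0,0],"roll":4.9,"jaw":20},
  {"delta_pos":[0,0,0],"roll":5.6,"jaw":20},
  {"delta_pos":[0,0,0],"roll":6.3,"jaw":20},
  {"delta_pos":[0,0,0],"roll":7.0,"jaw":20},
  {"delta_pos":[0,0,0],"roll":7.7,"jaw":20},
  {"delta_pos":[0,0,0],"roll":8.4,"jaw":20},
  {"delta_pos":[0,0,0],"roll":9.1,"jaw":20},
  {"delta_pos":[0,0,0],"roll":9.8,"jaw":20},
  {"delta_pos":[0,0,0],"roll":10.5,"jaw":20},
  {"delta_pos":[0,0,0],"roll":11.1,"jaw":20},
  {"delta_pos":[0,0,0],"roll":11.6,"jaw":20},
  {"delta_pos":[0,0,0],"roll":11.6,"jaw":20},
  {"delta_pos":[0,0,0],"roll":11.6,"jaw":20},
])

```text
time_s: 5.32
ee_pos: [560.3, -203.1, 78.2]
ee_rot: [179.9, -0.1, -7.0]
force: [-5.7, 1.6, 14.3]
gripper_width: 37.5
gripper_force: 35.0
```

```bash
python3 - <<'E'
from h import *
a=env.grab_frame("top")["img"][205:265,335:410]; b=env.grab_frame("side")["img"][195:255,295:375]
w=env.grab_frame("wrist")["img"]
r=lambda x:cv2.resize(x,(400,300),interpolation=cv2.INTER_CUBIC)
cv2.imwrite("pics/g1.png",np.vstack([np.hstack([r(a),r(b)]),np.hstack([r(w),r(np.load("side_i.npy")[195:255,295:375])])]))
E
```

```text
(no output)
```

View pics/g1.png

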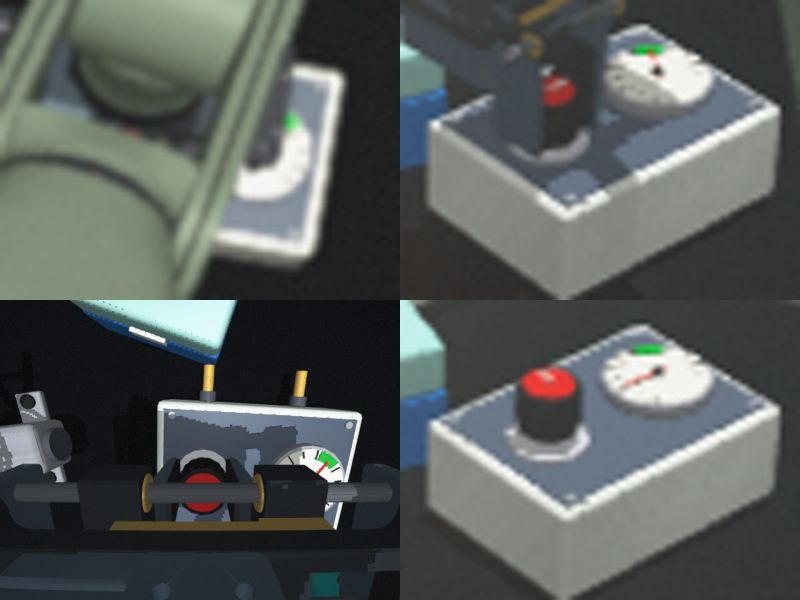

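The wrist view shows the hand pointing at the green sector near (325,462). I'll enlarge it and compute the angle from the wrist cloud.

```bash
python3 - <<'E'
from look import *
from ang import ang
f,c=look("w2")
cv2.imwrite("pics/g2.png",cv2.resize(f["img"][215:380,420:570],(600,600),interpolation=cv2.INTER_CUBIC))
for G in((545,-290),(546,-291),(544,-289)): ang(f["img"],c,G)
E
```

```text
103 497 hand -43.55968458850466 green -40.61245243148743 knob turn cw needed 178.52638392149137
103 497 hand -43.438276221954546 green -40.4313355390414 knob turn cw needed 178.49652965854344
103 497 hand -43.66294448129222 green -40.77615775438931 knob turn cw needed 178.55660663654854
```

View pics/g2.png

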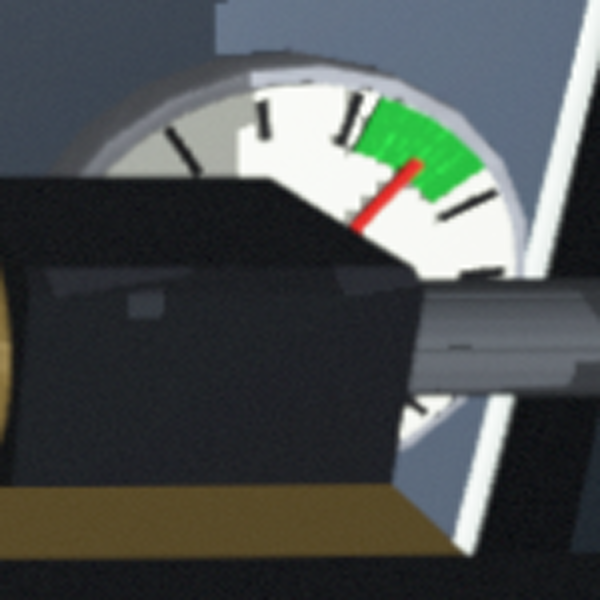

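The hand at (415,165) sits in the middle of the green, about 1.5° of knob from centre. I'll raise the knob, then release and go up.

Call:
arm_command([
  {"delta_pos":[0,0,-2],"roll":0,"jaw":20},
  {"delta_pos":[0,0,-4],"roll":0,"jaw":20},
  {"delta_pos":[0,0,-6],"roll":0,"jaw":20},
  {"delta_pos":[0,0,-8],"roll":0,"jaw":20},
  {"delta_pos":[0,0,-8],"roll":0,"jaw":20},
  {"delta_pos":[0,0,-8],"roll":0,"jaw":60},
  {"delta_pos":[0,0,-8],"roll":0,"jaw":60},
  {"delta_pos":[0,0,-8],"roll":0,"jaw":60},
  {"delta_pos":[0,0,-8],"roll":0,"jaw":60},
  {"delta_pos":[0,0,-8],"roll":0,"jaw":60},
  {"delta_pos":[0,0,-20],"roll":0,"jaw":60},
  {"delta_pos":[0,0,-40],"roll":0,"jaw":60},
  {"delta_pos":[0,0,-70],"roll":0,"jaw":60},
  {"delta_pos":[0,0,-105],"roll":0,"jaw":60},
  {"delta_pos":[0,0,-140],"roll":0,"jaw":60},
  {"delta_pos":[0,0,-170],"roll":0,"jaw":60},
  {"delta_pos":[0,0,-170],"roll":0,"jaw":60},
  {"delta_pos":[0,0,-170],"roll":0,"jaw":60},
])

```text
time_s: 7.02
ee_pos: [561.4, -203.2, 247.1]
ee_rot: [179.9, -0.3, -7.0]
force: [0.8, 0.1, -0.6]
gripper_width: 54.8
gripper_force: 0.0
```

```bash
python3 - <<'E'
from look import *
from ang import ang
f,c=look("w3"); ang(f["img"],c,(545,-290))
m=(np.hypot(c[...,0]-560,c[...,1]+203)<14)&(c[...,2]>90)
print(np.median(c[m],0),m.sum())
m=(np.hypot(c[...,0]-553,c[...,1]+246)<14); print("panel",np.median(c[m],0))
print(toolshift((468,168,230)),env.state()["ee_rot"],env.state()["force"])
E
```

```text
43 149 hand -44.676837649030354 green -37.138524176185534 knob turn cw needed 176.23084326357758
[ 560.18204601 -203.09840882  112.2128392 ] 724
panel [ 550.78919397 -244.69481205  349.74466558]
[-136.8 -356.9   14.9] [ 1.79989324e+02 -3.53968763e-02 -6.98339997e+00] [ 0.12314004  0.69497248 -0.77693892]
```

Call:
arm_command([
  {"delta_pos":[-137,-357,0],"roll":-19.4,"jaw":90},
  {"delta_pos":[-137,-357,0],"roll":-19.4,"jaw":90},
  {"delta_pos":[-137,-357,0],"roll":-19.4,"jaw":90},
  {"delta_pos":[-137,-357,0],"roll":-19.4,"jaw":90},
  {"delta_pos":[-137,-357,0],"roll":-19.4,"jaw":90},
  {"delta_pos":[-137,-357,0],"roll":-19.4,"jaw":90},
  {"delta_pos":[-137,-357,0],"roll":-19.4,"jaw":90},
  {"delta_pos":[-137,-357,0],"roll":-19.4,"jaw":90},
  {"delta_pos":[-137,-357,0],"roll":-19.4,"jaw":90},
  {"delta_pos":[-137,-357,0],"roll":-19.4,"jaw":90},
  {"delta_pos":[-137,-357,0],"roll":-19.4,"jaw":90},
  {"delta_pos":[-137,-357,0],"roll":-19.4,"jaw":90},
  {"delta_pos":[-137,-357,0],"roll":-19.4,"jaw":90},
  {"delta_pos":[-137,-357,0],"roll":-19.4,"jaw":90},
  {"delta_pos":[-137,-357,0],"roll":-19.4,"jaw":90},
  {"delta_pos":[-137,-357,0],"roll":-19.4,"jaw":90},
  {"delta_pos":[-137,-357,0],"roll":-19.4,"jaw":90},
])

```text
time_s: 8.48
ee_pos: [467.4, 167.9, 243.9]
ee_rot: [-179.9, 0.0, 89.9]
force: [0.2, -0.1, 0.5]
gripper_width: 82.2
gripper_force: 0.0
```

```bash
python3 - <<'E'
from look import *
from ang import ang
s=env.state(); print(s["ee_pos"],s["ee_rot"],s["qpos"].round(),s["gripper_width"],s["force"].round(1))
f,c=look("w4")
def ring(ctr,z0,z1,R,n):
    m=(c[...,2]>z0)&(c[...,2]<z1)&(np.hypot(c[...,0]-ctr[0],c[...,1]-ctr[1])<R); p=c[m]
    if len(p)<20: return print(n,len(p))
    q,r=cv2.minEnclosingCircle(p[:,:2].astype(np.float32)); print(n,len(p),p[:,2].mean().round(1),"fit",fit(p),"enc",np.round(q,1),round(r,1))
ring((468,168),80,92,45,"funnel"); ring((602,231),120,135,45,"seal"); ring((602,231),110,135,45,"seal+fl")
sd=grab("side"); ang(sd["img"],cloud(sd),(545,-290)); t=grab("top"); ang(t["img"],cloud(t),(545,-290))
E
```

```text
[467.4143107  167.91587565 243.93870066] [-1.79893449e+02  4.09867838e-02  8.99220265e+01] [18. 10. 96. -0. 74. 19.] 82.17062540562371 [ 0.2 -0.1  0.5]
funnel 676 85.0 fit [470.3 167.8  23.6] enc [470.3 167.4] 25.9
seal 3598 126.5 fit [603.  232.1  19.4] enc [602.9 231.6] 28.8
seal+fl 3977 125.5 fit [600.7 232.1  20.4] enc [602.5 232. ] 29.4
2 11 hand -45.757176365264 green -40.9949903513683 knob turn cw needed 177.61890699305215
0 12 hand nan green -42.30678392066689 knob turn cw needed nanang.py:6: RuntimeWarning: Mean of empty slice.
  f=lambda m:np.degrees(np.angle(np.exp(1j*a[m]).mean()))
  ret = ret.dtype.type(ret / rcount)
```

View pics/w4.png

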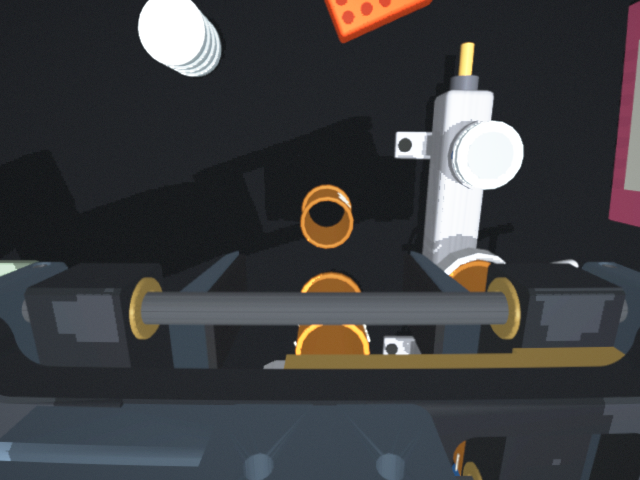

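The funnel rim is at (327,217), measured at (470,167.7). The seal is at (487,155), measured at (603,232,126.5). Heights and radii match the descriptions. I'll descend and grip the upper half.

Call:
arm_command([
  {"delta_pos":[0,3,35],"roll":0,"jaw":90},
  {"delta_pos":[0,3,70],"roll":0,"jaw":90},
  {"delta_pos":[0,3,105],"roll":0,"jaw":90},
  {"delta_pos":[0,3,140],"roll":0,"jaw":90},
  {"delta_pos":[0,3,170],"roll":0,"jaw":90},
  {"delta_pos":[0,3,190],"roll":0,"jaw":90},
  {"delta_pos":[0,3,200],"roll":0,"jaw":90},
  {"delta_pos":[0,3,200],"roll":0,"jaw":90},
  {"delta_pos":[0,3,200],"roll":0,"jaw":40},
  {"delta_pos":[0,3,200],"roll":0,"jaw":40},
  {"delta_pos":[0,3,200],"roll":0,"jaw":40},
  {"delta_pos":[0,3,200],"roll":0,"jaw":40},
  {"delta_pos":[0,3,200],"roll":0,"jaw":40},
  {"delta_pos":[0,3,200],"roll":0,"jaw":40},
  {"delta_pos":[0,3,200],"roll":0,"jaw":40},
  {"delta_pos":[0,3,200],"roll":0,"jaw":40},
  {"delta_pos":[0,3,200],"roll":0,"jaw":40},
], squeeze=35)

```text
time_s: 10.05
ee_pos: [470.8, 168.2, 45.8]
ee_rot: [180.0, -0.0, 90.0]
force: [-1.9, -0.3, 6.7]
gripper_width: 51.8
gripper_force: 35.0
```

Gripped: 51.8 mm wide, grasp point about 65 mm up. I'll lift and move to over the head.

Call:
arm_command([
  {"delta_pos":[0,0,-15],"roll":0,"jaw":40},
  {"delta_pos":[0,0,-40],"roll":0,"jaw":40},
  {"delta_pos":[0,0,-70],"roll":0,"jaw":40},
  {"delta_pos":[0,0,-100],"roll":0,"jaw":40},
  {"delta_pos":[0,0,-130],"roll":0,"jaw":40},
  {"delta_pos":[0,0,-150],"roll":0,"jaw":40},
  {"delta_pos":[0,0,-160],"roll":0,"jaw":40},
  {"delta_pos":[10,22,-160],"roll":0,"jaw":40},
  {"delta_pos":[21,44,-160],"roll":0,"jaw":40},
  {"delta_pos":[32,66,-160],"roll":0,"jaw":40},
  {"delta_pos":[43,88,-160],"roll":0,"jaw":40},
  {"delta_pos":[54,110,-160],"roll":0,"jaw":40},
  {"delta_pos":[60,124,-160],"roll":0,"jaw":40},
  {"delta_pos":[64,132,-160],"roll":0,"jaw":40},
  {"delta_pos":[64,132,-160],"roll":0,"jaw":40},
  {"delta_pos":[64,132,-160],"roll":0,"jaw":40},
  {"delta_pos":[64,132,-160],"roll":0,"jaw":40},
  {"delta_pos":[64,132,-160],"roll":0,"jaw":40},
])

```text
time_s: 11.55
ee_pos: [601.8, 231.7, 205.0]
ee_rot: [-180.0, 0.0, 90.0]
force: [-1.4, -0.5, -2.5]
gripper_width: 51.7
gripper_force: 35.0
```

```bash
python3 - <<'E'
from look import *
s=env.state(); print(s["ee_pos"],s["ee_rot"],s["gripper_width"],s["force"].round(1))
f,c=look("w5"); sd=grab("side"); cs=cloud(sd)
e=np.array(s["ee_pos"])
m=(np.hypot(c[...,0]-e[0],c[...,1]-e[1])<32)&(abs(c[...,2]-(e[2]+38))<6)
hsv=cv2.cvtColor(f["img"],cv2.COLOR_BGR2HSV); a=m&(hsv[...,0]>8)&(hsv[...,0]<25)&(hsv[...,1]>120)
p=c[a]; print(len(p)); 
if len(p)>20: q,r=cv2.minEnclosingCircle(p[:,:2].astype(np.float32)); print(p[:,2].mean(),fit(p),q,r)
w=f["img"][60:360,170:470]; 
q=np.array(sd["R"])@np.array([603,232,150])+sd["t"]; u=K(sd)@q; u=(u[:2]/u[2]).astype(int); print(u)
r=lambda x:cv2.resize(x,(400,400),interpolation=cv2.INTER_CUBIC)
cv2.imwrite("pics/p1.png",np.hstack([r(w),r(sd["img"][u[1]-50:u[1]+50,u[0]-50:u[0]+50])]))
E
```

```text
[601.81282811 231.66234589 205.0079252 ] [-1.79957023e+02  2.41628930e-02  9.00102166e+01] 51.74394580918075 [-1.4 -0.5 -2.5]
2702
242.8016048800369 [602.8 232.3  23.3] (602.8915405273438, 229.48008728027344) 27.491138458251953
[197 268]
```

View pics/p1.png

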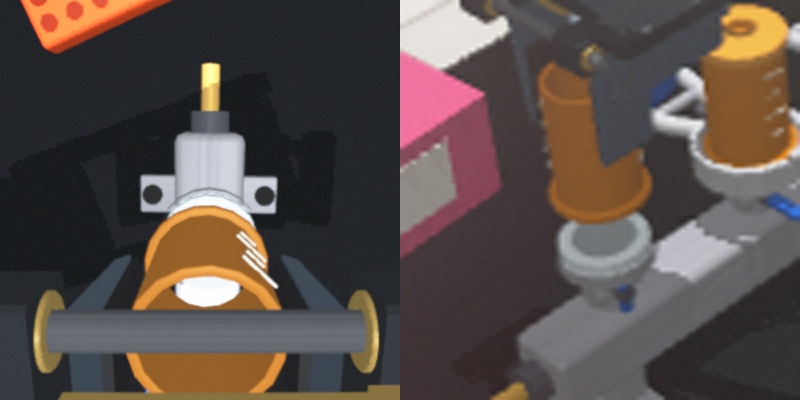

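Wrist view: the funnel hangs upright over the seal; side view: it stands squarely above the head at (605,250) in the right pane. The offset is about 1 mm. I'll correct it and descend to just short of contact.

Call:
arm_command([
  {"delta_pos":[0.5,1,6],"roll":0,"jaw":40},
  {"delta_pos":[0.5,1,12],"roll":0,"jaw":40},
  {"delta_pos":[0.5,1,18],"roll":0,"jaw":40},
  {"delta_pos":[0.5,1,23],"roll":0,"jaw":40},
  {"delta_pos":[0.5,1,26],"roll":0,"jaw":40},
  {"delta_pos":[0.5,1,28],"roll":0,"jaw":40},
  {"delta_pos":[0.5,1,28],"roll":0,"jaw":40},
  {"delta_pos":[0.5,1,28],"roll":0,"jaw":40},
  {"delta_pos":[0.5,1,28],"roll":0,"jaw":40},
])

```text
time_s: 12.4
ee_pos: [604.1, 232.7, 177.2]
ee_rot: [180.0, -0.0, 90.0]
force: [-0.0, -1.0, -1.9]
gripper_width: 51.9
gripper_force: 35.0
```

Call:
arm_command([
  {"delta_pos":[0,-0.5,1],"roll":0,"jaw":40},
  {"delta_pos":[0,-0.5,2],"roll":0,"jaw":40},
  {"delta_pos":[0,-0.5,3],"roll":0,"jaw":40},
  {"delta_pos":[0,-0.5,4],"roll":0,"jaw":40},
  {"delta_pos":[0,-0.5,5],"roll":0,"jaw":40},
  {"delta_pos":[0,-0.5,5],"roll":0,"jaw":40},
  {"delta_pos":[0,-0.5,5],"roll":0,"jaw":40},
  {"delta_pos":[0,-0.5,5],"roll":0,"jaw":40},
])

```text
time_s: 13.07
ee_pos: [603.3, 232.7, 171.9]
ee_rot: [180.0, 0.0, 90.0]
force: [0.1, -0.5, -2.7]
gripper_width: 51.7
gripper_force: 35.0
```

Call:
arm_command([
  {"delta_pos":[0,0,0.5],"roll":0,"jaw":40},
  {"delta_pos":[0,0,1],"roll":0,"jaw":40},
  {"delta_pos":[0,0,1.5],"roll":0,"jaw":40},
  {"delta_pos":[0,0,2],"roll":0,"jaw":40},
  {"delta_pos":[0,0,2.5],"roll":0,"jaw":40},
  {"delta_pos":[0,0,3],"roll":0,"jaw":40},
  {"delta_pos":[0,0,3],"roll":0,"jaw":40},
  {"delta_pos":[0,0,3],"roll":0,"jaw":40},
  {"delta_pos":[0,0,3],"roll":0,"jaw":40},
  {"delta_pos":[0,0,3],"roll":0,"jaw":40},
])

```text
time_s: 13.9
ee_pos: [603.4, 232.7, 169.3]
ee_rot: [180.0, -0.0, 90.0]
force: [-1.4, -0.6, 4.6]
gripper_width: 51.3
gripper_force: 35.0
```

Call:
arm_command([
  {"delta_pos":[0,0,0.5],"roll":0,"jaw":40},
  {"delta_pos":[0,0,1],"roll":0,"jaw":40},
  {"delta_pos":[0,0,1.5],"roll":0,"jaw":40},
  {"delta_pos":[0,0,1.9],"roll":0,"jaw":40},
  {"delta_pos":[0,0,1.9],"roll":0,"jaw":40},
  {"delta_pos":[0,0,1.9],"roll":0,"jaw":40},
  {"delta_pos":[0,0,1.9],"roll":0,"jaw":40},
  {"delta_pos":[0,0,1.9],"roll":0,"jaw":40},
  {"delta_pos":[0,0,1.9],"roll":0,"jaw":40},
  {"delta_pos":[0,0,1.9],"roll":0,"jaw":40},
  {"delta_pos":[0,0,1.9],"roll":0,"jaw":40},
  {"delta_pos":[0,0,1.9],"roll":0,"jaw":40},
])

```text
time_s: 14.9
ee_pos: [603.4, 232.7, 168.2]
ee_rot: [179.9, -0.0, 90.0]
force: [-2.2, -1.8, 9.0]
gripper_width: 51.5
gripper_force: 35.0
```

Contact is about 11.4 N. I'll hold for 1.7 s, then check force, centring and tilt.

Call:
arm_command([
  {"delta_pos":[0,0,0],"roll":0},
  {"delta_pos":[0,0,0],"roll":0},
  {"delta_pos":[0,0,0],"roll":0},
  {"delta_pos":[0,0,0],"roll":0},
  {"delta_pos":[0,0,0],"roll":0},
  {"delta_pos":[0,0,0],"roll":0},
  {"delta_pos":[0,0,0],"roll":0},
  {"delta_pos":[0,0,0],"roll":0},
  {"delta_pos":[0,0,0],"roll":0},
  {"delta_pos":[0,0,0],"roll":0},
])

```text
schema error: expected keys delta_pos, roll, jaw
```

```bash
python3 - <<'E'
from look import *
from ang import ang
f,c=look("w6"); e=env.state()["ee_pos"]
hsv=cv2.cvtColor(f["img"],cv2.COLOR_BGR2HSV); a=(np.hypot(c[...,0]-603,c[...,1]-232)<32)&(abs(c[...,2]-207)<6)&(hsv[...,0]>8)&(hsv[...,0]<25)&(hsv[...,1]>120)
print("rim",c[a][:,2].mean(),fit(c[a]))
F=[]
for k in range(8): sd=grab("side"); F.append(env.state()["force"])
print(np.mean(F,0),np.std(F,0)); ang(sd["img"],cloud(sd),(545,-290))
r=lambda x:cv2.resize(x,(400,400),interpolation=cv2.INTER_CUBIC)
cv2.imwrite("pics/p2.png",np.hstack([r(sd["img"][218:318,147:247]),r(sd["img"][190:260,300:370])]))
E
```

```text
rim 206.3579576007771 [604.3 233.3  23.3]
[-2.38127256 -0.83570956  8.14832737] [0.54263058 0.51856009 0.3919838 ]
2 11 hand -46.45761904131406 green -40.50534948367536 knob turn cw needed 177.02386522118064
```

View pics/p2.png

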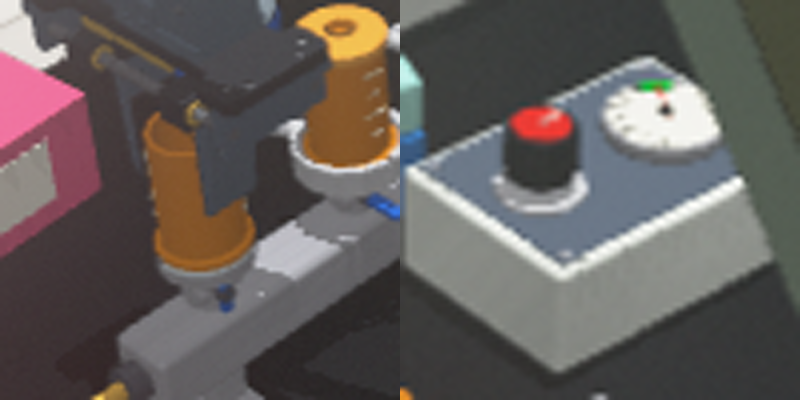

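The funnel sits square on the head (lower left pane) at about 10.5 N. It is within about 2 mm of the axis, the knob is up and the hand is in the green. I'll add 0.5 mm and hold.

Call:
arm_command([
  {"delta_pos":[0,0,0.3],"roll":0,"jaw":40},
  {"delta_pos":[0,0,0.5],"roll":0,"jaw":40},
  {"delta_pos":[0,0,0.5],"roll":0,"jaw":40},
  {"delta_pos":[0,0,0.5],"roll":0,"jaw":40},
  {"delta_pos":[0,0,0.5],"roll":0,"jaw":40},
  {"delta_pos":[0,0,0.5],"roll":0,"jaw":40},
  {"delta_pos":[0,0,0.5],"roll":0,"jaw":40},
  {"delta_pos":[0,0,0.5],"roll":0,"jaw":40},
  {"delta_pos":[0,0,0.5],"roll":0,"jaw":40},
  {"delta_pos":[0,0,0.5],"roll":0,"jaw":40},
  {"delta_pos":[0,0,0.5],"roll":0,"jaw":40},
  {"delta_pos":[0,0,0.5],"roll":0,"jaw":40},
  {"delta_pos":[0,0,0.5],"roll":0,"jaw":40},
  {"delta_pos":[0,0,0.5],"roll":0,"jaw":40},
  {"delta_pos":[0,0,0.5],"roll":0,"jaw":40},
  {"delta_pos":[0,0,0.5],"roll":0,"jaw":40},
  {"delta_pos":[0,0,0.5],"roll":0,"jaw":40},
  {"delta_pos":[0,0,0.5],"roll":0,"jaw":40},
  {"delta_pos":[0,0,0.5],"roll":0,"jaw":40},
  {"delta_pos":[0,0,0.5],"roll":0,"jaw":40},
])

```text
time_s: 17.02
ee_pos: [603.5, 232.7, 167.9]
ee_rot: [179.9, -0.0, 90.0]
force: [-3.5, -1.7, 9.7]
gripper_width: 51.7
gripper_force: 35.0
```

```bash
python3 - <<'E'
from h import *
F=[]
for k in range(8): env.grab_frame("side"); F.append(env.state()["force"][2])
m=np.mean(F); print(m)
if 7<m<12: print(env.job_done())
E
```

```text
8.956426529788914
the job is handed in; nothing more can be done
None
```

I handed the job in with the regulator set to green and its knob back up, and the small amber funnel held by its upper half on the open head, about 2 mm off its axis, pressing at about 11 N; the hand-in gave no verdict.

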